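Load a valve into the parts case, shut the lid and bolt it

ROBOT

A 6-joint arm with a two-finger parallel gripper is mounted at the origin on the work surface. World frame = base frame: x ahead of the robot, y to its left, z up, the work surface at z = 0. Lengths are in mm, angles in rad, forces in N, time in s.
With the tool pointing down it reaches from about 350 to 975 mm from the base axis. Payload 7.1 kg.
Tool frame: the origin (TCP) lies midway between the tips of the shut fingers; the grasp point (between the pads) lies 19 mm behind it; z points along the fingers, y is the line along which they close (so a half turn about z gives the same grasp; the last joint's range is limited). The gripper opens to 88 mm and grips with 3 to 60 N. Pads are 20 mm wide; open, the fingers measure 115 mm over their backs; the gripper's body (75 mm by 178 mm) begins 61 mm behind the grasp point.
Start: joints at [-1.263, 0.423, 1.63, -0, 1.089, -0.019], TCP at [200.651, -591.899, 222.675] pointing down, gripper open.
Joint ranges: [-3, 3], [-0.9, 2.11], [0.09, 2.58], [-1.31, 4.45], [0.11, 2.69], [-2.54, 2.54]. Speed limits (rad/s): [2.39, 2.39, 3.01, 3.14, 3.14, 3.14].

INTERFACE

Orientations are given as a rotation vector (axis times angle).
In Python, from workcell import ctrl gives the robot as it stands.
- The arm moves only by the shell command python3 -m pendant 'ROWS'. ROWS is a JSON object of lists of equal length, an entry for each row: "grip": the opening, from -1 (shut) to 1 (fully open); "linear": the shift along the tool's x, y, z in mm, a list of three; "angular": the turn, a rotation vector about the tool's x, y, z in rad, a list of three. In form: {"grip": [grip, ...], "linear": [[tx, ty, tz], ...], "angular": [[ax, ay, az], ...]}. A call has 1 to 12 rows; each row shifts and turns the commanded pose from where the row before left it, along the tool's axes as they then stand; what a row does not reach is not made up. A row lasts 1/12 s, in which the tool goes at most 41.7 mm and 7.16 degrees, less where a joint would pass 70% of its speed; a pose out of reach is approached as far as the arm can. A call with a gripper value outside its range is refused whole. The fingers move at their own pace and stop on an object; the grip force is fixed at half the most. Time passes only in rows, so rows that do not move let the fingers close. It gives the time, the measured TCP pose, the force, the opening and the grip force at its end, in the units of the state.
- ctrl.get_obs(): the state, without advancing time (a new reading comes with each control period).
- ctrl.get_image(name): name is "scene" or "top" or "wrist"; returns the picture (384x512x3 uint8, red, green, blue); there is no depth.
- ctrl.camera_params(name): a dict with "vfov" (degrees; the focal length in pixels is half the picture's height over the tangent of half this angle, whatever the lens; pixels are square), "cx", "cy" (the principal point, pixels), "R" (3x3) and "t" (3): a world point X has camera coordinates R X + t; the wrist camera has in their place "T_tool_cam" (4x4, takes a point from camera to tool coordinates, whose origin is the TCP and whose axes are the flange's). Camera axes: x right, y down, z forward; pixel columns grow to the right and rows downward; lengths in mm; the calibration is good to about 2 mm. A picture is of the moment at which its call begins: read the wrist's pose just before it. camera_params takes no time and is no camera call.
- ctrl.close_job(): hands the job in; it is judged then, once.
The state is a dict: "t": time; "qpos": joint angles; "qvel": joint speeds; "joint_torque": joint torques, N m; "ee_pos": TCP position; "orientation": TCP orientation; "ft_force": force on the tool from outside, world axes, zero at the start; "moment": the same for the moment, N m; "width": finger opening in mm; "grasp_force": force on a finger pad.
Only numpy, scipy, OpenCV 4.12 (cv2) and the standard library are available. Lean on these libraries where they do the work, as an engineer would, in place of code of your own. Each camera call takes 0.05 s, during which the arm holds its last target. There are 200 camera calls.

TASK

Put the brass valve with the T-handle into the empty lane of the open parts case, set down flat with its T-handle up and not dropped. Then shut the case's lid fully, and after that slide the bolt on the case's side ledge all the way home through the loop on the lid. Leave the other fittings on the bench where they lie.

Things in the scene. Friction and masses are not known exactly. Their poses are not given: they have to be found in the camera images.
- valve: The valve to load: brass pipe fitting, 110 mm long, 34 wide, lying on the bench. Origin: centre of its underside; x along its length, z up. Square ends and round middle, 34 high; a 16 thick round stem rises from its middle to a steel T-handle: a bar 50 long (x), 12 wide (y), 16 high, at z = 52 to 68. Its weight (0.25 to 0.46 kg) is centred under the bar.
- tee: Bystander: brass pipe fitting, 110 mm long, 34 wide, lying on the bench. Origin: centre of its underside; x along its length, z up. A plain round branch 33 in diameter stands up from its middle to z = 58; no handle.
- coupling: Bystander: brass pipe fitting, 110 mm long, 34 wide, lying on the bench. Origin: centre of its underside; x along its length, z up. Straight, 34 high, nothing on top.
- case: Grey steel parts case fixed to the bench, 250 mm long (x), 190 wide (y), 90 high, open on top, 4 thick. Origin: centre of its underside. The lid hinges along its -y side; outside its +y side is the bolt ledge (y = 95 to 145, top at z = 80). A low divider along x (top z = 36) makes two lanes: the empty one at +y, and a narrower one by the hinge with two couplings.
- lane (a point): Centre of the floor of the empty lane, at (0, 39, 4) mm in the case's frame; axes as the case's. The lane is 242 long (x) and 103 wide (y), between the case's +y wall (90 high) and the low divider.
- lid (a joint): Opening angle of the lid, rad: 0 fully shut, 1.57 upright, stop at 1.75. The stiff hinge (about 0.6 N m of friction) holds the lid wherever it is left; it does not fall shut, so it must be pressed all the way down. Up to 6 N at the free edge moves it. Lid weight 0.35 kg.
- lid_hinge (a point): Middle of the hinge line, at (0, -95, 90) mm in the case's frame. Turns with the lid: x along the hinge (as the case's x), y towards the free edge, z out of the outer face (up when shut). The lid is a plate 252 long in x, y = 0 to 194, z = 0 to 8, with 2 mm ribs on its outer face at x = +-70. At x = -52 a steel keeper loop 14 wide juts from its free edge to y = 234 (z = -8 to 14).
- lid_edge (a point): Middle of the lid's free edge on its outer face, at (0, 194, 8) mm in the lid_hinge frame; same axes.
- bolt (a joint): Travel of the slide bolt, m: 0 drawn back, 0.070 fully home at its end stop. It grows as the bolt moves to the case's -x. About 2 N of friction, no spring; it stays where it is left.
- bolt_tab (a point): Top centre of the bolt's upright steel tab: 14 mm thick (case's x), 26 wide (y), 47 high above the ledge, top 127 above the bench (29 above the shut lid). It is at the case's y = 122, and x = 85 drawn back, 15 home. Its foot is a sled 34 long, 13 high, between rails 6 high; a 10 mm rod points from it to -x through a guide (100 high) at the case's x = -12. Axes as the case's.
Mind the look-alikes: they are no part of the job. What is shaped like the valve but blue or green is not meant.

How it is judged (in metres and radians):
On the way, in this order (a step that is already met when the one before it is completed fails the run):
1. the valve lies flat in the empty lane, T-handle up, and is let go (x of valve in the frame of lane between -0.065 and 0.065 m and y of valve in the frame of lane between -0.035 and 0.035 m and z of valve in the frame of lane between -0.006 and 0.01 m and angle between valve's own z axis and vertical below 0.2 rad and contact force between the fingers and valve below 0.1 N and linear speed of valve below 0.03 m/s), for 0.2 s.
2. the lid is fully shut over it (x of valve in the frame of lane between -0.065 and 0.065 m and y of valve in the frame of lane between -0.035 and 0.035 m and z of valve in the frame of lane between -0.006 and 0.01 m and angle between valve's own z axis and vertical below 0.2 rad and value of joint lid below 0.03 rad), for 0.2 s.
3. the bolt is slid fully home with the lid shut (value of joint lid below 0.03 rad and value of joint bolt above 0.066 m), for 0.2 s.
At the end, for the whole second after the job is handed in: The valve lies flat and still in the empty lane (its origin within 65 mm along and 35 mm across of the lane's centre and within 10 mm of its floor, tilted less than 0.2 rad, T-handle up), the lid is shut to within 0.03 rad, and the bolt is home (past 66 of its 70 mm) (all of step 1 and all of step 3); the robot touches nothing.
It fails at once if the valve is dropped (falls free faster than 0.7 m/s, about 25 mm) (linear speed of valve above 0.7 m/s and contact force between the fingers and valve below 0.1 N).
It fails at once if the tee or the coupling on the bench is moved by more than 30 mm (distance of any of tee, coupling from where it was at the start of the episode above 0.03 m).
It also fails if it takes over 64 s, if anything falls off the work surface, if the arm or the gripper's body presses on something with over 40 N, if the wrist force passes 120 N, or if a joint passes its speed limit or range.

## Working session

There is one attempt and no reset: what is moved stays moved. The work goes in short steps, Python scripts to look and compute and a shell command to move; the robot and the scene stay as the last step left them, time stands still between calls to the robot, and variables do not carry over. Pictures are saved under pics/ and viewed, at most 10 in all, crops included, and the job is handed in when it is done.

```bash
mkdir -p pics; ls
cat > h.py <<'E'
import numpy as np,cv2
from workcell import ctrl
from scipy.spatial.transform import Rotation as Ro
def cam(n,obs=None):
    p=ctrl.camera_params(n); f=192/np.tan(np.radians(p['vfov'])/2)
    if n=='wrist':
        T=np.eye(4);T[:3,:3]=Ro.from_rotvec(obs['orientation']).as_matrix();T[:3,3]=obs['ee_pos']
        W=T@np.array(p['T_tool_cam']); R=W[:3,:3].T; t=-R@W[:3,3]
    else: R=np.array(p['R']);t=np.array(p['t'])
    return f,p['cx'],p['cy'],R,t
def ray(c,u,v,z):
    f,cx,cy,R,t=c; o=-R.T@t; d=R.T@np.array([(u-cx)/f,(v-cy)/f,1]); return o+d*(z-o[2])/d[2]
def proj(c,X):
    f,cx,cy,R,t=c; q=R@np.array(X,float)+t; return np.array([f*q[0]/q[2]+cx,f*q[1]/q[2]+cy])
def snap(n,fn=None):
    o=ctrl.get_obs(); im=ctrl.get_image(n)
    if fn: cv2.imwrite('pics/'+fn,cv2.cvtColor(im,cv2.COLOR_RGB2BGR))
    return im,cam(n,o)
E
python3 - <<'E'
from h import *
a,c=snap('top','top0.png');b,d=snap('scene','scene0.png')
cv2.imwrite('pics/both0.png',cv2.cvtColor(np.vstack([a,b]),cv2.COLOR_RGB2BGR)[:, :])
for n in('top','scene','wrist'): print(n,ctrl.camera_params(n))
o=ctrl.get_obs();print(o)
E
```

```text
pics
top {'vfov': 42.46997353120841, 'cx': 256.84260871400585, 'cy': 189.5997684646018, 'R': array([[-0.02729918, -0.9994931 ,  0.0163795 ],
       [-0.99763017,  0.02620573, -0.06361838],
       [ 0.06315689, -0.01807741, -0.99783987]]), 't': array([  75.6413072 ,  479.69969644, 1262.642893  ])}
scene {'vfov': 43.2436187948838, 'cx': 248.676232379888, 'cy': 191.4818373610941, 'R': array([[ 0.14785383,  0.98900028, -0.00420682],
       [ 0.80079622, -0.12221169, -0.58633584],
       [-0.58040043,  0.08332319, -0.81005715]]), 't': array([-144.43078051, -288.69830407, 1479.90594202])}
wrist {'vfov': 67.29197171371983, 'cx': 253.73209673917086, 'cy': 192.50652924511607, 'T_tool_cam': array([[-8.04322832e-04, -9.59930581e-01, -2.80236743e-01,
         7.63263986e+01],
       [ 9.99999642e-01, -8.45442907e-04,  2.58494158e-05,
        -6.09447160e-01],
       [-2.61737811e-04, -2.80236622e-01,  9.59930918e-01,
        -1.62262250e+02],
       [ 0.00000000e+00,  0.00000000e+00,  0.00000000e+00,
         1.00000000e+00]])}
{'t': 0.1, 'qpos': array([-1.26301780e+00,  4.23783607e-01,  1.63056184e+00,  4.98836352e-06,
        1.08860889e+00, -1.89812927e-02]), 'qvel': array([ 0.00040209, -0.00200987,  0.00186408, -0.00048218, -0.00129293,
       -0.00017259]), 'joint_torque': array([-4.18816417e-04, -5.45616746e+01, -2.74324751e+01,  6.45583891e-02,
        1.87479600e-02, -2.61032847e-05]), 'ee_pos': array([ 200.50133957, -591.45980619,  221.98777968]), 'orientation': array([-3.09842697e+00, -5.10769825e-01,  3.00789070e-04]), 'ft_force': array([-0.37754016,  0.06172919, -0.23802151]), 'moment': array([-0.03278914,  0.0031348 ,  0.01239805]), 'grasp_force': 0.0, 'width': 87.71833681161334}
```

View pics/top0.png

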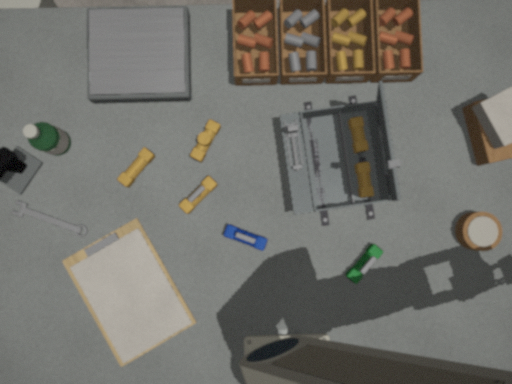

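View pics/scene0.png

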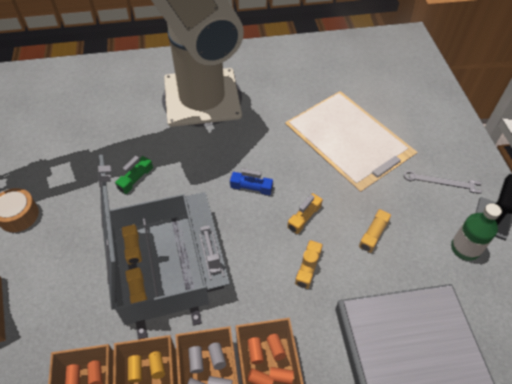

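Candidates in the top view: the valve, brass with a steel bar, at (198,194). The look-alikes are the tee, brass with a round branch, at (205,140), the plain coupling at (136,167), the blue valve at (245,237) and the green valve at (364,263). I choose (198,194) and will check it in a close crop. In the top view the case is centred near (345,157), with the lid open at the right edge (390,150) and the bolt ledge at left (292,160).

Run:
```python
from h import *
a=cv2.imread('pics/top0.png')
x=cv2.resize(a[120:225,165:235],None,fx=5.6,fy=5.6,interpolation=cv2.INTER_CUBIC)
y=cv2.resize(a[85:235,265:365+40],None,fx=588/150*.7,fy=588/150,interpolation=cv2.INTER_CUBIC)
y=cv2.resize(a[85:235,265:405],None,fx=2.9,fy=2.9,interpolation=cv2.INTER_CUBIC)
h=max(x.shape[0],y.shape[0]); P=lambda m:cv2.copyMakeBorder(m,0,h-m.shape[0],0,0,cv2.BORDER_CONSTANT)
cv2.imwrite('pics/crop1.png',np.hstack([P(x),P(y)])); print(x.shape,y.shape)
# brass blobs
for n in('top','scene'):
    im=cv2.imread(f'pics/{n}0.png');c=cam(n)
    hsv=cv2.cvtColor(im,cv2.COLOR_BGR2HSV)
    m=cv2.inRange(hsv,(12,130,90),(28,255,255))
    if n=='top': m[:100]=0
    m=cv2.morphologyEx(m,cv2.MORPH_CLOSE,np.ones((5,5)))
    cs,_=cv2.findContours(m,cv2.RETR_EXTERNAL,cv2.CHAIN_APPROX_NONE)
    for k in cs:
        if 150<cv2.contourArea(k)<2500:
            r=cv2.minAreaRect(k); p=cv2.boxPoints(r); w=np.array([ray(c,*q,17)[:2] for q in p]); e=[w[1]-w[0],w[2]-w[1]]; e=max(e,key=np.linalg.norm)
            print(n,np.round(r[0]),np.round(r[1]),ray(c,*r[0],17)[:2].round(),'yaw',np.degrees(np.arctan2(e[1],e[0])).round(1)%180,np.linalg.norm(e).round())
```

```text
(588, 392, 3) (435, 406, 3)
top [198. 194.] [11. 41.] [473. 216.] yaw 133.8 105.0
top [364. 179.] [33. 12.] [ 501. -217.] yaw 5.400000000000006 87.0
top [136. 167.] [12. 41.] [548. 373.] yaw 139.3 104.0
top [204. 140.] [13. 40.] [613. 195.] yaw 151.5 105.0
top [359. 134.] [33. 12.] [ 621. -207.] yaw 9.400000000000006 86.0
scene [135. 285.] [33. 15.] [ 606. -204.] yaw 8.4 83.0
scene [308. 263.] [15. 44.] [611. 195.] yaw 151.6 117.0
scene [131. 243.] [36. 15.] [ 495. -214.] yaw 6.0 101.0
scene [375. 229.] [14. 39.] [543. 377.] yaw 140.3 115.0
scene [305. 212.] [15. 42.] [471. 217.] yaw 135.0 121.0
scene [ 17. 209.] [20. 40.] [ 353. -496.] yaw 157.9 107.0
scene [63. 49.] [12. 26.] [-278. -428.] yaw 90.1 85.0
scene [157.  40.] [12. 24.] [-278. -123.] yaw 89.7 81.0
scene [276.  28.] [12. 25.] [-278.  284.] yaw 90.5 87.0
scene [362.  20.] [11. 20.] [-279.  583.] yaw 90.5 74.0
scene [445.   6.] [13. 60.] [-311.  898.] yaw 81.1 215.0
```

View pics/crop1.png

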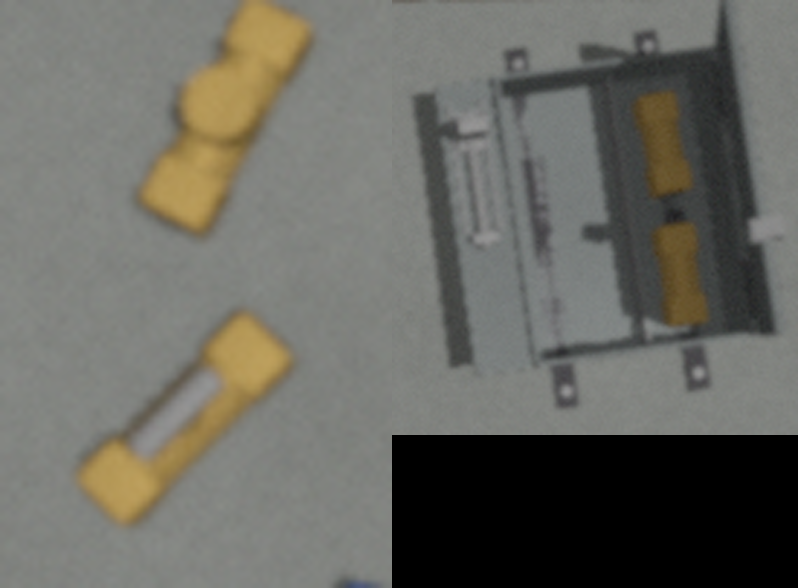

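The crop confirms it: the lower-left brass part, with a steel bar across its middle (bar centre about (197,194) in the top view), is the valve, and the one above has only a round branch. The case crop shows the lid about upright at the right and the bolt tab drawn back at about (292,128). Next I'll rise and hover over the case for a close wrist view.

```bash
python3 -m pendant '{"grip":[1,1,1,1,1,1,1,1,1,1,1,1],"linear":[[0,0,-38],[0,0,-38],[0,0,-38],[0,0,-38],[32,-18,0],[32,-18,0],[32,-18,0],[32,-18,0],[32,-18,0],[32,-18,0],[32,-18,0],[32,-18,0]],"angular":[[0,0,0],[0,0,0],[0,0,0],[0,0,0],[0,0,0],[0,0,0],[0,0,0],[0,0,0],[0,0,0],[0,0,0],[0,0,0],[0,0,0]]}'
python3 -m pendant '{"grip":[1,1,1,1,1,1,1,1,1,1],"linear":[[32,-18,0],[32,-18,0],[32,-18,0],[32,-18,0],[32,-18,0],[32,-18,0],[32,-18,0],[32,-18,0],[0,0,0],[0,0,0]],"angular":[[0,0,0.08],[0,0,0.08],[0,0,0],[0,0,0],[0,0,0],[0,0,0],[0,0,0],[0,0,0],[0,0,0],[0,0,0]]}'
python3 - <<'E'
from h import *
a,c=snap('wrist','w1.png')
import pickle;pickle.dump(c,open('w1.pkl','wb'));print(ctrl.get_obs()['ee_pos'])
E
```

```text
t: 1.1
ee_pos: [397.6, -371.7, 374.4]
orientation: [-3.099, -0.511, 0.0]
ft_force: [0.3, -0.1, 1.2]
width: 88.0
grasp_force: 0.0
t: 1.93
ee_pos: [620.1, -181.0, 373.6]
orientation: [-3.13, -0.266, 0.003]
ft_force: [0.1, -0.3, 0.1]
width: 87.6
grasp_force: 0.0
[ 619.1855021  -181.97610141  373.79197683]
```

View pics/w1.png

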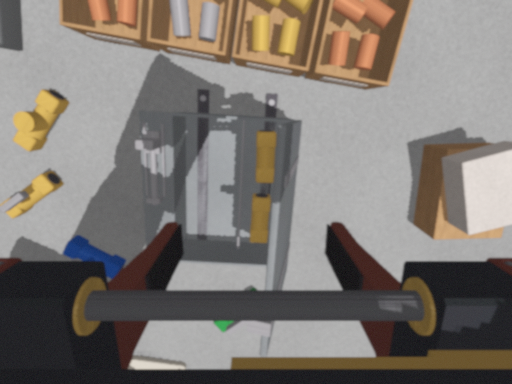

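The wrist view shows the case with its axes nearly along the picture: bolt tab near (147,143), lane floor between columns 187 and 236, and the upright lid seen edge-on around (285,190). I'll enlarge this part for corner pixels.

Run:
```python
import cv2
a=cv2.imread('pics/w1.png')[80:280,120:310]
cv2.imwrite('pics/crop2.png',cv2.convertScaleAbs(cv2.resize(a,None,fx=3,fy=3,interpolation=cv2.INTER_CUBIC),alpha=1.5))
```

```text
(no output)
```

View pics/crop2.png

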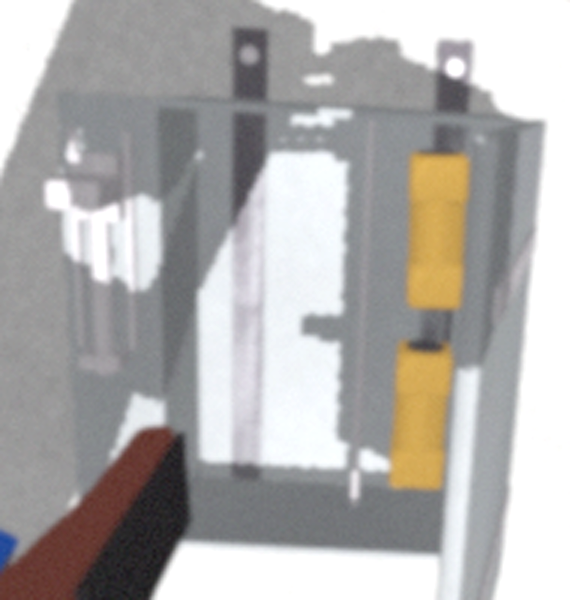

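```bash
cat > fit.py <<'E'
from h import *
import pickle
from scipy.optimize import least_squares
c=pickle.load(open('w1.pkl','rb'))
P=[((160,98),(125,95,90)),((535,122),(125,-95,90)),((187,541),(-125,91,90)),((197,465),(-121,91,4)),((200,155),(121,91,4)),((60,96),(125,145,80)),((372,122),(121,-14,36)),((355,500),(-121,-14,36))]
uv=np.array([(a/3+120,b/3+80) for (a,b),_ in P]);X=np.array([x for _,x in P],float)
def W(p,X): 
    s,k=np.sin(p[2]),np.cos(p[2]); X=np.atleast_2d(X); return np.c_[p[0]+k*X[:,0]-s*X[:,1],p[1]+s*X[:,0]+k*X[:,1],X[:,2]]
r=least_squares(lambda p:(np.array([proj(c,x) for x in W(p,X)])-uv).ravel(),[560,-150,.14],loss='soft_l1')
p=r.x;print('case',p[:2].round(1),np.degrees(p[2]).round(2));print(r.fun.reshape(-1,2).round(1))
np.save('case.npy',p)
t=cam('top')
for n,q in dict(lane=(0,39,4),tab=(85,122,127),tabh=(15,122,127)).items():
    w=W(p,q)[0]; print(n,w.round(1),'top px',proj(t,w).round(1))
print('tab from wrist',[ray(c,a/3+120,b/3+80,127).round(1) for a,b in((55,192),(88,190))])
print('bar',ray(t,196.8,193.6,68),'ends',ray(t,198.2,194.1,34))
E
python3 fit.py
```

```text
case [ 553.5 -155.7] 6.26
[[ -2.1   0.3]
 [ -0.1   0.2]
 [ -5.8   2.1]
 [  1.8   3.7]
 [  0.2 -17. ]
 [  0.1  -1.1]
 [  1.2  -1.7]
 [  0.4   2.3]]
lane [ 549.3 -116.9    4. ] top px [324.6 162.3]
tab [624.7 -25.1 127. ] top px [292.9 125.6]
tabh [555.1 -32.8 127. ] top px [297.  154.6]
tab from wrist [array([619.9, -15.6, 127. ]), array([623.5, -30.8, 127. ])]
bar [472.17337416 212.31690527  68.        ] ends [472.79315185 212.31533714  34.        ]
```

```bash
python3 -m pendant '{"grip":[1,1,1,1,1,1,1,1,1,1,1],"linear":[[-7,-37.7,0],[-7,-37.7,0],[-7,-37.7,0],[-7,-37.7,0],[-7,-37.7,0],[-7,-37.7,0],[-7,-37.7,0],[-7,-37.7,0],[-7,-37.7,0],[-7,-37.7,0],[-8,-37.7,0]],"angular":[[0,0,0],[0,0,0],[0,0,0],[0,0,0],[0,0,0],[0,0,0],[0,0,0],[0,0,0],[0,0,0],[0,0,0],[0,0,0]]}'
python3 -m pendant '{"grip":[1,1,1,1,1,1,1,1,1,1,1,1],"linear":[[0,0,13],[0,0,13],[0,0,13],[0,0,13],[0,0,13],[0,0,13],[0,0,13],[0,0,13],[0,0,13],[0,0,13],[0,0,13],[0,0,13]],"angular":[[0,0,-0.12],[0,0,-0.12],[0,0,-0.12],[0,0,-0.12],[0,0,-0.12],[0,0,-0.12],[0,0,-0.12],[0,0,-0.12],[0,0,-0.12],[0,0,-0.12],[0,0,-0.12],[0,0,-0.12]]}'
python3 -m pendant '{"grip":[1,1,1,1,1,1,1,1],"linear":[[0,0,6],[0,0,6],[0,0,6],[0,0,0],[0,0,0],[0,0,0],[0,0,0],[0,0,0]],"angular":[[0,0,-0.12],[0,0,-0.12],[0,0,-0.12],[0,0,-0.12],[0,0,-0.12],[0,0,-0.12],[0,0,0],[0,0,0]]}'
cat > blob.py <<'E'
from h import *
# brass ends near image: measure valve ends from wrist at z=34
a,c=snap('wrist','w2.png'); o=ctrl.get_obs(); print(o['ee_pos'].round(1))
hsv=cv2.cvtColor(a,cv2.COLOR_RGB2HSV); m=cv2.morphologyEx(cv2.inRange(hsv,(12,130,80),(28,255,255)),cv2.MORPH_OPEN,np.ones((5,5)))
n,l,s,ce=cv2.connectedComponentsWithStats(m)
for i in range(1,n):
    if s[i,4]>300: print(s[i],ce[i].round(),ray(c,*ce[i],34).round(1))
R=Ro.from_rotvec(o['orientation']).as_matrix();print('yaw x',np.degrees(np.arctan2(R[1,0],R[0,0])).round(2), 'z',R[:,2].round(3))
E
python3 blob.py
```

```text
t: 2.9
ee_pos: [472.5, 213.4, 375.0]
orientation: [3.131, 0.258, 0.001]
ft_force: [1.2, 0.2, -0.2]
width: 87.8
grasp_force: 0.0
t: 3.9
ee_pos: [473.5, 211.9, 218.4]
orientation: [2.176, 2.265, -0.0]
ft_force: [-0.0, 0.4, -0.2]
width: 87.9
grasp_force: 0.0
t: 4.57
ee_pos: [473.6, 212.4, 200.9]
orientation: [1.252, 2.881, -0.0]
ft_force: [-1.1, -0.5, -0.5]
width: 87.7
grasp_force: 0.0
[473.6 212.6 200.9]
[ 378   65   40  100 3218] [397. 114.] [539.5 371.8  34. ]
[ 242  126   28   90 1664] [256. 166.] [465.7 223.8  34. ]
[ 301  216   41   75 1492] [320. 253.] [602.3 197.6  34. ]
[ 73 278  31  57 792] [ 85. 306.] [428.5 -72.9  34. ]
[405 278  30  57 780] [423. 307.] [761.  236.5  34. ]
[ 232  351  280   18 3668] [389. 362.] [800.2 146.5  34. ]
yaw x 133.02 z [ 0. -0. -1.]
```

View pics/w2.png

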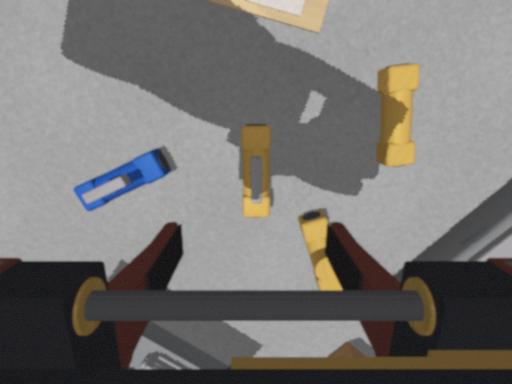

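The wrist view shows the valve vertical in the picture at column 256, ends at rows 126 and 216, and the bar at about rows 155 to 201. That is aligned with the fingers.

Run:
```python
from h import *
o=ctrl.get_obs();c=cam('wrist',o);R=Ro.from_rotvec(o['orientation']).as_matrix()
for u,v,z in((256,178,68),(256,126,34),(256,216,34)):
    w=ray(c,u,v,z);print(w.round(1),(R.T@(w-o['ee_pos'])).round(1))
```

```text
[470.2 219.4  68. ] [  7.3   2.  132.9]
[435.2 257.   34. ] [ 58.7   2.2 166.9]
[508.3 179.   34. ] [-48.3   2.4 166.9]
```

```bash
python3 -m pendant '{"grip":[1,1,1,1,1,1,1,1],"linear":[[6,2,0],[0,0,30],[0,0,30],[0,0,30],[0,0,30],[0,0,25],[0,0,14],[0,0,0]],"angular":[[0,0,0],[0,0,0],[0,0,0],[0,0,0],[0,0,0],[0,0,0],[0,0,0],[0,0,0]]}'
python3 -m pendant '{"grip":[-1,-1,-1,-1,-1,-1,-1,-1,-1,-1],"linear":[[0,0,0],[0,0,0],[0,0,0],[0,0,0],[0,0,0],[0,0,0],[0,0,0],[0,0,0],[0,0,0],[0,0,0]],"angular":[[0,0,0],[0,0,0],[0,0,0],[0,0,0],[0,0,0],[0,0,0],[0,0,0],[0,0,0],[0,0,0],[0,0,0]]}'
```

```text
t: 5.28
ee_pos: [468.8, 218.7, 38.8]
orientation: [-1.246, -2.88, 0.006]
ft_force: [-0.7, 0.1, 0.1]
width: 87.7
grasp_force: 0.0
t: 6.12
ee_pos: [471.0, 219.3, 41.7]
orientation: [-1.245, -2.884, 0.0]
ft_force: [0.3, -0.0, 0.1]
width: 24.8
grasp_force: 0.0
```

```bash
python3 -m pendant '{"grip":[-1,-1,-1,-1,-1],"linear":[[0,0,0],[0,0,0],[0,0,0],[0,0,0],[0,0,0]],"angular":[[0,0,0],[0,0,0],[0,0,0],[0,0,0],[0,0,0]]}'
python3 -m pendant '{"grip":[-1,-1,-1,-1,-1,-1,-1,-1,-1,-1,-1,-1],"linear":[[0,0,-8],[0,0,-15],[0,0,-20],[0,0,-20],[0,0,-20],[0,0,-20],[0,0,-20],[0,0,-20],[0,0,-20],[0,0,-20],[0,0,-10],[0,0,0]],"angular":[[0,0,0],[0,0,0],[0,0,0],[0,0,0],[0,0,0],[0,0,0],[0,0,0],[0,0,0],[0,0,0],[0,0,0],[0,0,0],[0,0,0]]}'
```

```text
t: 6.53
ee_pos: [470.9, 219.2, 41.6]
orientation: [-1.245, -2.884, 0.0]
ft_force: [0.0, -0.6, -0.3]
width: 15.2
grasp_force: 30.0
t: 7.53
ee_pos: [472.0, 219.9, 237.0]
orientation: [1.244, 2.882, 0.005]
ft_force: [0.1, -0.4, -4.3]
width: 15.2
grasp_force: 30.0
```

```bash
python3 -m pendant '{"grip":[-1,-1,-1,-1,-1,-1,-1,-1,-1,-1,-1,-1],"linear":[[0,0,0],[0,0,0],[0,0,0],[0,0,0],[0,0,0],[0,0,0],[0,0,0],[0,0,0],[0,0,0],[0,0,0],[0,0,0],[0,0,0]],"angular":[[0,0,0.05],[0,0,0.1],[0,0,0.11],[0,0,0.11],[0,0,0.11],[0,0,0.11],[0,0,0.11],[0,0,0.11],[0,0,0.11],[0,0,0.11],[0,0,0.11],[0,0,0.11]]}'
python3 -m pendant '{"grip":[-1,-1,-1,-1,-1,-1,-1,-1,-1,-1,-1],"linear":[[0,0,0],[0,0,0],[0,0,0],[0,0,0],[0,0,0],[0,0,0],[0,0,0],[0,0,0],[0,0,0],[0,0,0],[0,0,0]],"angular":[[0,0,0.11],[0,0,0.11],[0,0,0.11],[0,0,0.11],[0,0,0.11],[0,0,0.11],[0,0,0.11],[0,0,0.11],[0,0,0.08],[0,0,0],[0,0,0]]}'
python3 blob.py | tail -1
```

```text
t: 8.53
ee_pos: [470.1, 219.0, 233.0]
orientation: [-2.701, -1.603, 0.004]
ft_force: [-0.4, 0.3, -4.1]
width: 15.6
grasp_force: 30.0
t: 9.45
ee_pos: [470.3, 219.1, 233.5]
orientation: [3.135, 0.187, -0.003]
ft_force: [0.1, 0.8, -3.3]
width: 14.6
grasp_force: 30.0
yaw x 6.85 z [-0.002 -0.001 -1.   ]
```

```bash
python3 -m pendant '{"grip":[-1,-1,-1,-1,-1,-1,-1,-1,-1,-1,-1,-1],"linear":[[1,10,0],[2,20,0],[3,30,0],[4,32,0],[4,32,0],[4,32,0],[4,32,0],[4,32,0],[4,32,0],[4,32,0],[4,30,0],[3,20,0]],"angular":[[0,0,0],[0,0,0],[0,0,0],[0,0,0],[0,0,0],[0,0,0],[0,0,0],[0,0,0],[0,0,0],[0,0,0],[0,0,0],[0,0,0]]}'
python3 -m pendant '{"grip":[-1,-1,-1,-1],"linear":[[1,9,0],[0,0,0],[0,0,0],[0,0,0]],"angular":[[0,0,0],[0,0,0],[0,0,0],[0,0,0]]}'
python3 - <<'E'
from h import *
a,c=snap('wrist','w3.png');b,d=snap('scene','s3.png')
cv2.imwrite('pics/b3.png',cv2.cvtColor(np.hstack([a[:300,80:450],b[130:330,50:300].repeat(1,0)[:, :]. copy() if 0 else cv2.resize(b[140:340,50:300],(375,300))]),cv2.COLOR_RGB2BGR))
E
```

```text
t: 10.5
ee_pos: [550.8, -111.0, 234.6]
orientation: [3.135, 0.183, 0.0]
ft_force: [0.2, 0.3, -4.2]
width: 15.0
grasp_force: 30.0
t: 10.83
ee_pos: [552.1, -115.5, 234.4]
orientation: [-3.136, -0.185, 0.001]
ft_force: [0.8, -0.3, -3.6]
width: 15.1
grasp_force: 30.0
```

View pics/b3.png

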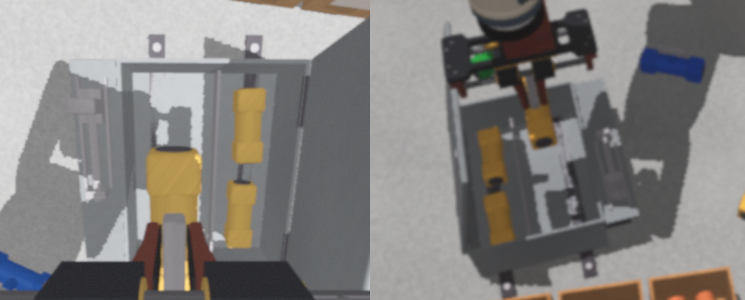

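The picture shows the valve held level and in line with the case above the empty lane (wrist crop: valve at column 174, lane floor at columns 133 to 205), and the scene view agrees. Lower it.

```bash
python3 -m pendant '{"grip":[-1,-1,-1,-1,-1,-1,-1,-1,-1,-1,-1,-1],"linear":[[-3,-3,10],[0,0,18],[0,0,20],[0,0,20],[0,0,20],[0,0,20],[0,0,20],[0,0,18],[0,0,14],[0,0,8],[0,0,6],[0,0,4]],"angular":[[0,0,0],[0,0,0],[0,0,0],[0,0,0],[0,0,0],[0,0,0],[0,0,0],[0,0,0],[0,0,0],[0,0,0],[0,0,0],[0,0,0]]}'
python3 -m pendant '{"grip":[-1,-1,-1,-1],"linear":[[0,0,3],[0,0,2],[0,0,0],[0,0,0]],"angular":[[0,0,0],[0,0,0],[0,0,0],[0,0,0]]}'
```

```text
t: 11.93
ee_pos: [549.2, -113.3, 56.1]
orientation: [-3.136, -0.184, 0.001]
ft_force: [0.0, -0.7, -4.1]
width: 14.5
grasp_force: 30.0
t: 12.27
ee_pos: [549.7, -113.9, 52.1]
orientation: [3.136, 0.183, 0.001]
ft_force: [0.3, -0.5, -5.0]
width: 15.3
grasp_force: 30.0
```

```bash
python3 -m pendant '{"grip":[-1,-1,-1,-1,-1],"linear":[[0,0,2],[0,0,2],[0,0,1],[0,0,0],[0,0,0]],"angular":[[0,0,0],[0,0,0],[0,0,0],[0,0,0],[0,0,0]]}'
```

```text
t: 12.68
ee_pos: [549.3, -113.8, 46.6]
orientation: [-3.136, -0.183, 0.0]
ft_force: [1.1, 0.1, -4.6]
width: 15.2
grasp_force: 30.0
```

```bash
python3 -m pendant '{"grip":[-1,-1,-1],"linear":[[0,0,1],[0,0,0],[0,0,0]],"angular":[[0,0,0],[0,0,0],[0,0,0]]}'
python3 -m pendant '{"grip":[-1,-1,-1],"linear":[[0,0,1],[0,0,0],[0,0,0]],"angular":[[0,0,0],[0,0,0],[0,0,0]]}'
```

```text
t: 12.93
ee_pos: [549.4, -113.8, 45.7]
orientation: [-3.136, -0.183, 0.0]
ft_force: [-0.5, -0.3, -4.7]
width: 14.7
grasp_force: 30.0
t: 13.18
ee_pos: [549.4, -113.6, 45.5]
orientation: [-3.136, -0.183, 0.0]
ft_force: [-3.2, 0.0, 5.6]
width: 15.2
grasp_force: 30.0
```

It has touched the floor. I'll open partway and rise.

```bash
python3 -m pendant '{"grip":[-0.2,-0.2,-0.2,-0.2,-0.2,-0.2],"linear":[[0,0,0],[0,0,0],[0,0,0],[0,0,0],[0,0,0],[0,0,0]],"angular":[[0,0,0],[0,0,0],[0,0,0],[0,0,0],[0,0,0],[0,0,0]]}'
python3 -m pendant '{"grip":[-0.2,-0.2,-0.2,-0.2,-0.2,-0.2,-0.2,-0.2,-0.2,-0.2],"linear":[[0,0,-10],[0,0,-20],[0,0,-35],[0,0,-35],[0,0,-35],[0,0,-35],[0,0,-35],[0,0,-35],[0,0,0],[0,0,0]],"angular":[[0,0,0],[0,0,0],[0,0,0],[0,0,0],[0,0,0],[0,0,0],[0,0,0],[0,0,0],[0,0,0],[0,0,0]]}'
python3 - <<'E'
from h import *
a,c=snap('wrist','w4.png');b,d=snap('scene','s4.png');e,_=snap('top','t4.png')
cv2.imwrite('pics/b4.png',cv2.cvtColor(np.hstack([a[:300,80:450],cv2.resize(b[140:340,50:300],(375,300))]),cv2.COLOR_RGB2BGR))
print(ctrl.get_obs()['ee_pos'],ctrl.get_obs()['qpos'])
E
```

```text
t: 13.68
ee_pos: [549.4, -113.8, 44.6]
orientation: [3.136, 0.183, 0.0]
ft_force: [-0.2, 0.7, 0.8]
width: 35.5
grasp_force: 0.0
t: 14.52
ee_pos: [550.4, -114.0, 287.7]
orientation: [3.135, 0.183, 0.008]
ft_force: [-0.7, 0.0, -0.4]
width: 35.0
grasp_force: 0.0
[ 548.33630618 -113.51830975  283.48672076] [-2.25410490e-01  2.62214062e-01  1.71558861e+00  3.56493048e-05
  1.16617640e+00  1.22859696e+00]
```

View pics/b4.png

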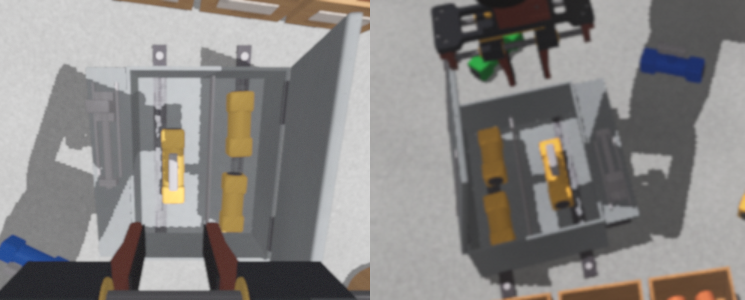

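The valve lies flat in the lane with its bar up at wrist crop (173,165). The lid stands open at the right, with its free far corner at about crop (358,15). Next I measure the lid angle.

Run:
```python
from h import *
c=cam('wrist',ctrl.get_obs());p=np.load('case.npy')
from fit import W
for th in (1.3,1.4,1.5,1.57,1.65,1.75):
    q=lambda y,z,x=126:W(p,(x,-95+y*np.cos(th)-z*np.sin(th),90+y*np.sin(th)+z*np.cos(th)))[0]
    print(th,proj(c,q(194,0)).round(),proj(c,q(194,8)).round(),q(194,0,0).round())
o=ctrl.get_obs();R=Ro.from_rotvec(o['orientation']).as_matrix();print(R.round(3).tolist())
for n,x in dict(behind=(30,-180,240)).items(): w=W(p,x)[0];print(n,w,(R.T@(w-o['ee_pos'])).round(1))
```

```text
case [ 553.5 -155.7] 6.26
[[ -2.1   0.3]
 [ -0.1   0.2]
 [ -5.8   2.1]
 [  1.8   3.7]
 [  0.2 -17. ]
 [  0.1  -1.1]
 [  1.2  -1.7]
 [  0.4   2.3]]
lane [ 549.3 -116.9    4. ] top px [324.6 162.3]
tab [624.7 -25.1 127. ] top px [292.9 125.6]
tabh [555.1 -32.8 127. ] top px [297.  154.6]
tab from wrist [array([619.9, -15.6, 127. ]), array([623.5, -30.8, 127. ])]
bar [472.17337416 212.31690527  68.        ] ends [472.79315185 212.31533714  34.        ]
1.3 [423.   7.] [441.   6.] [ 558. -199.  277.]
1.4 [466.   5.] [484.   4.] [ 560. -217.  281.]
1.5 [509.   3.] [526.   3.] [ 562. -236.  284.]
1.57 [537.   3.] [554.   3.] [ 564. -250.  284.]
1.65 [568.   4.] [582.   4.] [ 566. -265.  283.]
1.75 [601.   6.] [613.   7.] [ 568. -284.  281.]
[[0.993, 0.117, -0.002], [0.117, -0.993, 0.001], [-0.002, -0.001, -1.0]]
behind [ 602.95750118 -331.33062004  240.        ] [ 29.  222.7  43.2]
```

The lid stands at about 1.3 rad. I'll cross over it, come down behind, and sweep it shut with closed fingers.

```bash
python3 -m pendant '{"grip":[-1,-1,-1,-1,-1,-1,-1,-1,-1,-1,-1,-1],"linear":[[0,0,-25],[0,0,-30],[0,0,-25],[10,30,0],[10,35,0],[10,35,0],[0,30,0],[0,27,0],[0,0,0],[0,0,0],[0,0,0],[0,0,0]],"angular":[[0,0,0],[0,0,0],[0,0,0],[0,0,0],[0,0,0],[0,0,0],[0,0,0],[0,0,0],[0,0,0],[0,0,0],[0,0,0],[0,0,0]]}'
python3 -m pendant '{"grip":[-1,-1,-1,-1,-1,-1,-1],"linear":[[0,0,30],[0,0,30],[0,0,30],[0,0,20],[0,0,0],[0,0,0],[0,0,0]],"angular":[[0,0,0],[0,0,0],[0,0,0],[0,0,0],[0,0,0],[0,0,0],[0,0,0]]}'
cat > cf.py <<'E'
from h import *
o=ctrl.get_obs();p=np.load('case.npy');d=o['ee_pos'][:2]-p[:2];k,s=np.cos(p[2]),np.sin(p[2])
print('case-frame TCP',[round(v,1) for v in(k*d[0]+s*d[1],-s*d[0]+k*d[1],o['ee_pos'][2])],o['width'],o['ft_force'].round(1))
E
python3 cf.py
```

```text
t: 15.67
ee_pos: [597.2, -265.0, 363.8]
orientation: [-3.135, -0.185, 0.002]
ft_force: [0.4, 0.5, -0.1]
width: 0.5
grasp_force: 0.0
t: 16.25
ee_pos: [598.4, -265.9, 256.4]
orientation: [3.135, 0.185, 0.003]
ft_force: [-0.3, -0.3, -0.2]
width: 0.6
grasp_force: 0.0
case-frame TCP [np.float64(32.6), np.float64(-114.5), np.float64(256.4)] 0.6010254635154618 [-0.3 -0.3 -0.2]
```

```bash
python3 -m pendant '{"grip":[-1,-1,-1,-1,-1,-1,-1,-1],"linear":[[0,-17,3],[0,-17,2],[0,-8,0],[0,-16,5],[0,-16,5],[0,-14,8],[0,-14,8],[0,0,0]],"angular":[[0,0,0],[0,0,0],[0,0,0],[0,0,0],[0,0,0],[0,0,0],[0,0,0],[0,0,0]]}'
python3 cf.py
python3 -m pendant '{"grip":[-1,-1,-1,-1,-1,-1,-1],"linear":[[0,-12,11],[0,-12,11],[0,-10,13],[0,-10,13],[0,-7,15],[0,-7,15],[0,0,0]],"angular":[[0,0,0],[0,0,0],[0,0,0],[0,0,0],[0,0,0],[0,0,0],[0,0,0]]}'
python3 cf.py
```

```text
t: 16.92
ee_pos: [584.2, -161.5, 221.6]
orientation: [-3.134, -0.186, 0.005]
ft_force: [0.9, -0.2, -1.2]
width: 0.5
grasp_force: 0.0
case-frame TCP [np.float64(29.9), np.float64(-9.2), np.float64(221.6)] 0.5353979169509365 [ 0.9 -0.2 -1.2]
t: 17.5
ee_pos: [576.5, -105.7, 142.5]
orientation: [-3.134, -0.185, 0.009]
ft_force: [-0.5, 0.7, 0.0]
width: 0.5
grasp_force: 0.0
case-frame TCP [np.float64(28.3), np.float64(47.1), np.float64(142.5)] 0.5000894414123952 [-0.5  0.7  0. ]
```

```bash
python3 -m pendant '{"grip":[-1,-1,-1,-1,-1,-1],"linear":[[0,-3,12],[0,-3,11],[0,-2,10],[0,-1,6],[0,0,3],[0,0,0]],"angular":[[0,0,0],[0,0,0],[0,0,0],[0,0,0],[0,0,0],[0,0,0]]}'
python3 cf.py
python3 -m pendant '{"grip":[-1,-1,-1,-1],"linear":[[0,0,2],[0,0,2],[0,0,0],[0,0,0]],"angular":[[0,0,0],[0,0,0],[0,0,0],[0,0,0]]}'
python3 cf.py
```

```text
t: 18.0
ee_pos: [577.2, -98.3, 102.8]
orientation: [-3.136, -0.183, 0.003]
ft_force: [-0.2, -0.1, -0.4]
width: 0.6
grasp_force: 0.0
case-frame TCP [np.float64(29.8), np.float64(54.4), np.float64(102.8)] 0.5850246907536881 [-0.2 -0.1 -0.4]
t: 18.33
ee_pos: [577.8, -98.5, 99.7]
orientation: [3.136, 0.183, 0.0]
ft_force: [0.3, -0.6, 0.2]
width: 0.4
grasp_force: 0.0
case-frame TCP [np.float64(30.4), np.float64(54.2), np.float64(99.7)] 0.3903666906324769 [ 0.3 -0.6  0.2]
```

No force shows, so I'll look.

Run:
```python
from h import *
a,c=snap('wrist');b,d=snap('scene');e,_=snap('top')
cv2.imwrite('pics/b5.png',cv2.cvtColor(np.hstack([a[:300,80:450],cv2.resize(b[140:340,50:300],(375,300))]),cv2.COLOR_RGB2BGR))
```

```text
(no output)
```

View pics/b5.png

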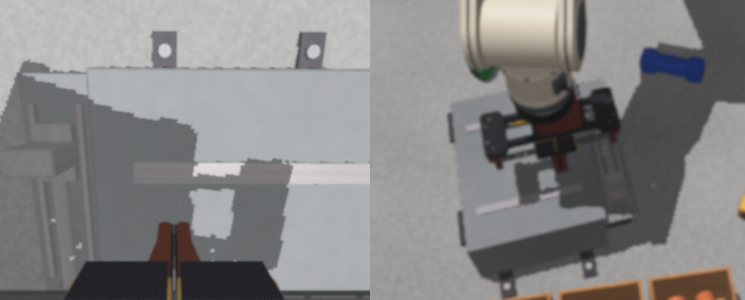

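The lid is down: its plate and rib fill the wrist view, and the bolt tab stands at about crop (38,160). I'll press until the force shows it is seated.

```bash
python3 -m pendant '{"grip":[-1,-1,-1,-1],"linear":[[0,0,1.5],[0,0,1.5],[0,0,0],[0,0,0]],"angular":[[0,0,0],[0,0,0],[0,0,0],[0,0,0]]}'
python3 cf.py
python3 -m pendant '{"grip":[-1,-1,-1,-1],"linear":[[0,0,1],[0,0,1],[0,0,0],[0,0,0]],"angular":[[0,0,0],[0,0,0],[0,0,0],[0,0,0]]}'
python3 cf.py
```

```text
t: 18.82
ee_pos: [578.0, -98.4, 98.2]
orientation: [3.136, 0.183, 0.001]
ft_force: [-4.9, 1.4, 15.4]
width: 0.8
grasp_force: 7.3
case-frame TCP [np.float64(30.6), np.float64(54.2), np.float64(98.2)] 0.7639695024689906 [-4.9  1.4 15.4]
t: 19.15
ee_pos: [578.1, -98.5, 98.0]
orientation: [3.136, 0.183, 0.002]
ft_force: [-11.1, 2.1, 31.4]
width: 0.7
grasp_force: 15.7
case-frame TCP [np.float64(30.7), np.float64(54.2), np.float64(98.0)] 0.6788190853094128 [-11.1   2.1  31.4]
```

The lid is seated, with a firm 31 N at z = 98. Next I rise and go behind the bolt tab.

```bash
python3 -m pendant '{"grip":[-1,-1,-1,-1,-1,-1,-1,-1,-1,-1],"linear":[[0,0,-15],[0,0,-25],[0,0,-27],[25,-10,0],[25,-20,0],[25,-20,0],[25,-18,0],[0,0,0],[0,0,0],[0,0,0]],"angular":[[0,0,0],[0,0,0],[0,0,0],[0,0,0],[0,0,0],[0,0,0],[0,0,0],[0,0,0],[0,0,0],[0,0,0]]}'
python3 cf.py
python3 - <<'E'
from h import *
a,c=snap('wrist','w6.png');b,d=snap('scene');e,_=snap('top')
cv2.imwrite('pics/b6.png',cv2.cvtColor(np.hstack([a[:300,80:450],cv2.resize(b[140:340,50:300],(375,300))]),cv2.COLOR_RGB2BGR))
E
```

```text
t: 19.98
ee_pos: [668.3, -19.3, 161.1]
orientation: [3.136, 0.184, -0.002]
ft_force: [0.1, 0.1, 1.1]
width: 0.6
grasp_force: 0.0
case-frame TCP [np.float64(129.0), np.float64(123.0), np.float64(161.1)] 0.5736083444650129 [0.1 0.1 1.1]
```

View pics/b6.png

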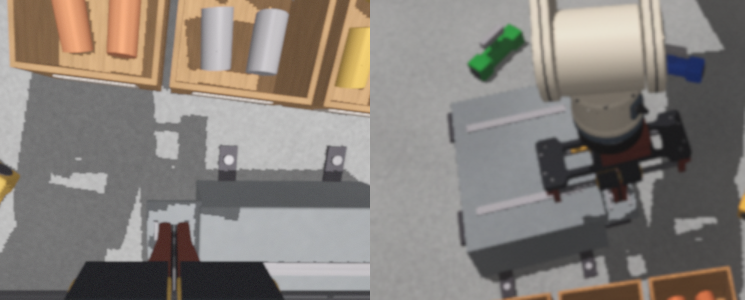

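The lid is fully flat. The fingers are centred over the ledge end (wrist crop columns 147 to 197, fingers at 174), behind the tab. Lower and push.

```bash
python3 -m pendant '{"grip":[-1,-1,-1,-1,-1,-1,-1,-1,-1],"linear":[[0,0,25],[0,0,23],[0,0,10],[0,0,0],[-10,0,0],[-10,0,0],[-8,0,0],[-5,0,0],[0,0,0]],"angular":[[0,0,0],[0,0,0],[0,0,0],[0,0,0],[0,0,0],[0,0,0],[0,0,0],[0,0,0],[0,0,0]]}'
python3 cf.py
python3 -m pendant '{"grip":[-1,-1,-1,-1,-1,-1,-1,-1],"linear":[[-8,0,0],[-10,0,0],[-10,0,0],[-10,0,0],[-10,0,0],[-8,0,0],[0,0,0],[0,0,0]],"angular":[[0,0,0],[0,0,0],[0,0,0],[0,0,0],[0,0,0],[0,0,0],[0,0,0],[0,0,0]]}'
python3 cf.py
```

```text
t: 20.88
ee_pos: [635.6, -23.2, 104.7]
orientation: [3.136, 0.183, 0.001]
ft_force: [-0.4, -0.7, -0.5]
width: 0.5
grasp_force: 0.0
case-frame TCP [np.float64(96.0), np.float64(122.7), np.float64(104.7)] 0.4818807093933848 [-0.4 -0.7 -0.5]
t: 21.55
ee_pos: [579.6, -29.6, 103.4]
orientation: [-3.136, -0.183, 0.003]
ft_force: [0.3, -0.7, -0.4]
width: 0.3
grasp_force: 0.0
case-frame TCP [np.float64(39.7), np.float64(122.4), np.float64(103.4)] 0.30611273131288497 [ 0.3 -0.7 -0.4]
```

```bash
python3 -m pendant '{"grip":[-1,-1,-1,-1],"linear":[[-4,0,0],[-4,0,0],[-1,0,0],[0,0,0]],"angular":[[0,0,0],[0,0,0],[0,0,0],[0,0,0]]}'
python3 cf.py
python3 -m pendant '{"grip":[-1,-1,-1],"linear":[[-2,0,0],[-2,0,0],[0,0,0]],"angular":[[0,0,0],[0,0,0],[0,0,0]]}'
python3 cf.py
```

```text
t: 21.88
ee_pos: [574.9, -30.3, 103.8]
orientation: [3.136, 0.183, 0.011]
ft_force: [10.7, 3.3, -7.8]
width: 0.3
grasp_force: 5.4
case-frame TCP [np.float64(35.0), np.float64(122.2), np.float64(103.8)] 0.2738076101110291 [10.7  3.3 -7.8]
t: 22.13
ee_pos: [574.7, -30.4, 104.1]
orientation: [3.136, 0.182, 0.023]
ft_force: [23.0, 4.6, -18.7]
width: 0.3
grasp_force: 11.4
case-frame TCP [np.float64(34.7), np.float64(122.2), np.float64(104.1)] 0.3439445336190919 [ 23.    4.6 -18.7]
```

It stopped hard at the end: the force rose while the position held. I'll back off, rise clear, and check the tab's travel numerically in the top view.

```bash
python3 -m pendant '{"grip":[-1,-1,-1,-1,-1,-1,-1,-1,-1,-1,-1,-1],"linear":[[8,0,0],[8,0,0],[0,0,-20],[0,0,-35],[0,0,-35],[0,0,-35],[0,-40,0],[0,-40,0],[0,-40,0],[0,-40,0],[0,-40,0],[0,-40,0]],"angular":[[0,0,0],[0,0,0],[0,0,0],[0,0,0],[0,0,0],[0,0,0],[0,0,0],[0,0,0],[0,0,0],[0,0,0],[0,0,0],[0,0,0]]}'
python3 -m pendant '{"grip":[-1,-1,-1],"linear":[[0,0,0],[0,0,0],[0,0,0]],"angular":[[0,0,0],[0,0,0],[0,0,0]]}'
python3 - <<'E'
from h import *
snap('top','t7.png')
a=cv2.imread('pics/top0.png',0);b=cv2.imread('pics/t7.png',0);c=cam('top')
for (u,v,w,h) in((286,122,14,12),(287,123,12,9)):
    m=cv2.matchTemplate(b[110:175,278:312],a[v:v+h,u:u+w],cv2.TM_CCOEFF_NORMED);_,s,_,l=cv2.minMaxLoc(m)
    y,x=l[1],l[0]; g=m[max(y-1,0):y+2,x]; off=(g[0]-g[2])/(2*(g[0]-2*g[1]+g[2])) if len(g)==3 else 0
    n=(278+x,110+y+off);d=ray(c,n[0]+w/2,n[1]+h/2,127)-ray(c,u+w/2,v+h/2,127);print(n,s,d.round(1),np.linalg.norm(d))
print(b[115:175,288:302].mean(1).round().astype(int).tolist());print(a[115:175,288:302].mean(1).round().astype(int).tolist())
E
```

```text
t: 23.13
ee_pos: [554.8, 210.7, 228.6]
orientation: [3.136, 0.183, -0.002]
ft_force: [0.5, -0.0, -0.4]
width: 0.2
grasp_force: 0.0
t: 23.38
ee_pos: [555.4, 208.8, 228.3]
orientation: [3.135, 0.185, -0.002]
ft_force: [-0.6, -1.1, 0.3]
width: 0.1
grasp_force: 0.0
(289, np.float32(148.42007)) 0.8588138222694397 [-63.4  -5.1   0. ] 63.619185593738486
(291, np.float32(149.8166)) 0.9018581509590149 [-64.4  -7.4   0. ] 64.85657744196489
[102, 101, 102, 101, 103, 102, 103, 103, 102, 101, 102, 102, 103, 104, 104, 103, 104, 104, 105, 105, 107, 107, 106, 106, 107, 108, 109, 110, 109, 110, 110, 109, 110, 112, 116, 120, 119, 117, 116, 117, 116, 109, 95, 90, 104, 114, 117, 115, 110, 109, 115, 118, 118, 113, 108, 105, 106, 107, 107, 107]
[116, 116, 116, 115, 114, 114, 115, 119, 121, 124, 127, 129, 132, 134, 131, 117, 100, 101, 118, 128, 130, 127, 121, 118, 119, 120, 120, 119, 120, 121, 122, 121, 120, 119, 119, 119, 121, 121, 121, 119, 118, 118, 119, 121, 121, 120, 120, 118, 117, 120, 126, 130, 128, 124, 117, 116, 117, 119, 119, 119]
```

The top view gives roughly 64 to 67 mm, too coarse for the 66 mm limit. I'll calibrate by touching the lid's +x end with the same finger face. That contact should lie 104 mm from the tab's home contact.

```bash
python3 -m pendant '{"grip":[-1,-1,-1,-1,-1,-1,-1,-1,-1,-1,-1],"linear":[[14,36,0],[14,38,0],[14,38,0],[14,38,0],[14,38,0],[14,38,0],[14,38,0],[16,38,0],[0,0,0],[0,0,0],[0,0,0]],"angular":[[0,0,0],[0,0,0],[0,0,0],[0,0,0],[0,0,0],[0,0,0],[0,0,0],[0,0,0],[0,0,0],[0,0,0],[0,0,0]]}'
python3 cf.py
python3 -m pendant '{"grip":[-1,-1,-1,-1,-1,-1,-1,-1],"linear":[[0,0,35],[0,0,35],[0,0,35],[0,0,25],[0,0,10],[-5,0,0],[-5,0,0],[0,0,0]],"angular":[[0,0,0],[0,0,0],[0,0,0],[0,0,0],[0,0,0],[0,0,0],[0,0,0],[0,0,0]]}'
python3 cf.py
```

```text
t: 24.35
ee_pos: [703.2, -78.8, 228.2]
orientation: [-3.136, -0.179, 0.002]
ft_force: [-0.1, 0.7, -0.3]
width: 0.4
grasp_force: 0.0
case-frame TCP [np.float64(157.2), np.float64(60.1), np.float64(228.2)] 0.3551674068225402 [-0.1  0.7 -0.3]
t: 25.02
ee_pos: [694.2, -78.5, 90.7]
orientation: [3.136, 0.184, 0.003]
ft_force: [0.1, -0.1, 0.2]
width: 0.5
grasp_force: 0.0
case-frame TCP [np.float64(148.3), np.float64(61.4), np.float64(90.7)] 0.46948460960080607 [ 0.1 -0.1  0.2]
```

```bash
python3 -m pendant '{"grip":[-1,-1,-1,-1,-1],"linear":[[-4,0,0],[-3,0,0],[-1,0,0],[0,0,0],[0,0,0]],"angular":[[0,0,0],[0,0,0],[0,0,0],[0,0,0],[0,0,0]]}'
python3 cf.py
python3 -m pendant '{"grip":[-1,-1,-1,-1],"linear":[[-2,0,0],[-1,0,0],[0,0,0],[0,0,0]],"angular":[[0,0,0],[0,0,0],[0,0,0],[0,0,0]]}'
python3 cf.py
python3 -m pendant '{"grip":[-1,-1,-1,-1],"linear":[[-2,0,0],[-1,0,0],[0,0,0],[0,0,0]],"angular":[[0,0,0],[0,0,0],[0,0,0],[0,0,0]]}'
python3 cf.py
```

```text
t: 25.43
ee_pos: [686.5, -79.7, 89.2]
orientation: [3.136, 0.183, 0.001]
ft_force: [-0.0, -0.3, -0.7]
width: 0.5
grasp_force: 0.0
case-frame TCP [np.float64(140.5), np.float64(61.0), np.float64(89.2)] 0.5316209436449354 [-0.  -0.3 -0.7]
t: 25.77
ee_pos: [685.2, -79.8, 89.1]
orientation: [3.136, 0.183, 0.006]
ft_force: [5.4, 1.0, -1.8]
width: 0.3
grasp_force: 2.8
case-frame TCP [np.float64(139.2), np.float64(61.0), np.float64(89.1)] 0.288729386520794 [ 5.4  1.  -1.8]
t: 26.1
ee_pos: [685.2, -79.9, 89.8]
orientation: [3.136, 0.183, 0.016]
ft_force: [13.9, 2.5, -5.6]
width: 0.4
grasp_force: 6.8
case-frame TCP [np.float64(139.1), np.float64(61.0), np.float64(89.8)] 0.4202647302913116 [13.9  2.5 -5.6]
```

The lid contact is at 139.2, so the home tab contact should be at 35.2. I measured 34.7 to 35.0, so the bolt is fully home. I'll retreat clear and hand in.

```bash
python3 -m pendant '{"grip":[-1,-1,-1,-1,-1,-1,-1,-1],"linear":[[8,0,0],[7,0,0],[0,0,-20],[0,0,-35],[0,0,-35],[0,0,-35],[0,0,0],[0,0,0]],"angular":[[0,0,0],[0,0,0],[0,0,0],[0,0,0],[0,0,0],[0,0,0],[0,0,0],[0,0,0]]}'
python3 -m pendant '{"grip":[-1,-1,-1],"linear":[[0,0,0],[0,0,0],[0,0,0]],"angular":[[0,0,0],[0,0,0],[0,0,0]]}'
python3 -c "
from h import *
print(ctrl.close_job())"
```

```text
t: 26.77
ee_pos: [696.6, -78.8, 216.4]
orientation: [3.135, 0.183, 0.007]
ft_force: [0.5, 0.5, -0.8]
width: 0.6
grasp_force: 0.0
t: 27.02
ee_pos: [694.2, -78.4, 211.6]
orientation: [-3.136, -0.183, 0.005]
ft_force: [-0.6, 0.0, -0.4]
width: 0.9
grasp_force: 0.0
the job is handed in; nothing more can be done
None
```

The valve is flat in the empty lane with its T-handle up, the lid is pressed shut, the bolt is home by touch measurement, and the job was handed in at about 27 s; no verdict came back.

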